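# Shut and lock the specimen drawers

## Task

Put the specimens away safely: with the fingertips, push both open drawers of the low grey cabinet fully shut, and only then push the red thumb block to the cabinet's left as far as it goes, so that the lock bar's tongues stand in front of both drawers. Push only: lift nothing out, keep the specimens upright in their drawers, and leave the loupe on top and everything else around the cabinet where it stands.

Things in the scene. Friction and masses are not known exactly. Their poses are not given: they have to be found in the camera images.
- cabinet: Low grey cabinet fixed to the worktop, 130 mm deep (x), 222 wide (y), 60 high, with two blue-fronted drawers side by side. Origin: centre of its underside. x axis from front to back, y to its left as seen from the front, z up; front plane at x = -65 mm. Uprights 26 mm wide at y = -98, 0, +98 mm. A rail 5 mm wide, 6 mm high runs along the top at x = -25.5 mm, behind the lock bar.
- lock (a joint): Steel lock bar along the front edge of the cabinet's top, with a red thumb block and two tongues 18 mm wide that hang 20 mm down before the front plane. 0 = unlocked (tongues before the right and middle uprights), 0.040 m = locked against its stop (a tongue before each drawer). Slides to the cabinet's left (its +y) as it grows. Friction about 2 N; it stays where it is left.
- lock_block (a point): Middle of the top of the red thumb block on the lock bar; moves with the bar. The block is 16 mm (cabinet x) by 24 mm (cabinet y), centred at cabinet x = -46 mm and y = -49 mm + lock joint value; this point is 83.5 mm above the worktop, the bar's top 63.5 mm.
- drawer_l (a joint): Left drawer (cabinet y = +49 mm), how far it stands out towards the front: 0 = fully shut against its stop, front flush with the cabinet, grows to 0.075 m. Friction about 1.5 N; it stays where it is left.
- drawer_l_pull (a point): Middle of the front face of the left drawer's aluminium pull bar; moves with it. The bar is 40 mm wide, 8 mm high; its front face stands 13 mm before the blue front panel, this point is 31 mm above the worktop. The blue front panel is 70 mm wide, from 9 to 52 mm above the worktop. Shut, this point is at cabinet x = -78 mm.
- drawer_r (a joint): Right drawer (cabinet y = -49 mm), how far it stands out towards the front: 0 = fully shut against its stop, front flush with the cabinet, grows to 0.075 m. Friction about 1.5 N; it stays where it is left.
- drawer_r_pull (a point): Middle of the front face of the right drawer's aluminium pull bar; moves with it. The bar is 40 mm wide, 8 mm high; its front face stands 13 mm before the blue front panel, this point is 31 mm above the worktop. The blue front panel is 70 mm wide, from 9 to 52 mm above the worktop. Shut, this point is at cabinet x = -78 mm.
- red_specimen: red mounted specimen, a loose cylinder 25 mm across and 19 mm high, standing in the left drawer. Origin: centre of its underside, z axis up; the drawer floor is 12 mm above the worktop.
- green_specimen: green mounted specimen, a loose cylinder 30 mm across and 23 mm high, standing in the left drawer. Origin: centre of its underside, z axis up; the drawer floor is 12 mm above the worktop.
- cream_specimen: cream mounted specimen, a loose cylinder 26 mm across and 16 mm high, standing in the right drawer. Origin: centre of its underside, z axis up; the drawer floor is 12 mm above the worktop.
- black_specimen: black mounted specimen, a loose cylinder 30 mm across and 21 mm high, standing in the right drawer. Origin: centre of its underside, z axis up; the drawer floor is 12 mm above the worktop.
- loupe: black eyepiece loupe, 36 mm across, 42 mm high, standing on the rear left part of the cabinet's top; loose. Origin: centre of its underside.
- blue_cup: blue open cup, 40 mm across, 28 mm high, on the worktop left of the cabinet, beside the white grinding machine (fixed; its deck about 0.2 m high, rear and spouts higher: the arm must pass over or before it); loose. Origin: centre of its underside.
- green_cup: green open cup, 40 mm across, 28 mm high, right of the cabinet; loose. Origin: centre of its underside.
- beaker: clear beaker, 55 mm across, 70 mm high, behind the cabinet; loose. Origin: centre of its underside.

How it is judged:
By the outcome, as a careful person would: the job done as asked, in the order asked, and still so for the second after the job is handed in, with the robot touching nothing.
It also fails if it takes over 56 s, if anything falls off the work surface, if the arm or the gripper's body presses on something with over 40 N, if the wrist force passes 120 N, or if a joint passes its speed limit or range.

## Robot

A 7-joint arm with a two-finger parallel gripper is mounted at the origin on a cart in front of the work surface, level with it; the furniture and walls round the work are solid. World frame = base frame: x ahead of the robot, y to its left, z up, the work surface at z = 0. Lengths are in m, angles in rad, forces in N, time in s.
With the tool pointing down it reaches from about 0.35 to 0.9 m from the base axis. Payload 8.1 kg.
Tool frame: the origin (TCP) lies midway between the tips of the shut fingers; the grasp point (between the pads) lies 19 mm behind it; z points along the fingers, y is the line along which they close (so a half turn about z gives the same grasp; the last joint's range is limited). The gripper opens to 85 mm and grips with 20 to 120 N. Pads are 22 mm wide; open, the fingers measure 114 mm over their backs; the gripper's body (76 mm by 85 mm) begins 54 mm behind the grasp point. The pads swing forward as they close: fully open they stand 13 mm farther back than shut.
Start: joints at [1.236, 0.434, 0.025, 1.573, -0.012, 1.134, -0.075], TCP at [0.144, -0.608, 0.203] pointing down, gripper open.
Joint ranges: [-2.62, 2.62], [-0.44, 2.09], [-1.27, 1.32], [0.08, 2.57], [-1.32, 4.46], [0.12, 2], [-2.74, 2.74]. Speed limits (rad/s): [2.22, 2.22, 3.01, 3.01, 3.14, 3.14, 3.14].

## Interface

Orientations are given as a unit quaternion [w, x, y, z].
In Python, from rig import env gives the robot as it stands.
- The arm moves only by the shell command python3 -m inch 'ROWS' [OPENING] [FORCE]. ROWS is JSON, a list of rows, each a list of 2 entries, a list of its own where there are three numbers: the shift along the tool's x, y, z in m, then the turn about the tool's z in rad. A call has 1 to 5 rows; each row shifts and turns the commanded pose from where the row before left it, along the tool's axes as they then stand; what a row does not reach is not made up. A row lasts 1/12 s, in which the tool goes at most 41.7 mm and 7.16 degrees, less where a joint would pass 70% of its speed; a pose out of reach is approached as far as the arm can. A call with a gripper value outside its range is refused whole. OPENING is the closure, from 0 (fully open) to 1 (shut), set as the call begins (- or left out, the last holds). The fingers move at their own pace and stop on an object; FORCE is the grip in N (left out, the last holds). Time passes only in rows, so rows that do not move let the fingers close. It gives the time, the measured TCP pose, the force, the opening and the grip force at its end, in the units of the state.
- env.get_state(): the state, without advancing time (a new reading comes with each control period).
- env.snapshot(name): name is "scene" or "top"; returns a dict with "image" (480x640x3 uint8, red, green, blue), "z_map" (480x640 float32, m along the optical axis (not along the pixel's ray), 0 where there is no reading), "mtx" (3x3 intrinsics, pixels), "rvec" (rotation vector, rad) and "tvec" (3), from world to camera coordinates, as OpenCV has them. Camera axes: x right, y down, z forward; pixel columns grow to the right and rows downward; lengths in m; the calibration is good to about 2 mm. A picture is of the moment at which its call begins.
- env.hand_in(): hands the job in; it is judged then, once.
Trained networks look in a picture, given as the dict that the camera call returned (one of the last four; its "shot" number tells which), for a name from the list of things; names that differ only in an ending like _2 or _b are one class to them, and where a whole thing is asked for, a point or a joint stands for the part that bears it (a point fixed in the world has none). Each returns a list of dicts, best first, with "p" (0 to 1); they miss things now and then, are a little off and sometimes report something else, mostly with a low value. They report only what shows in the picture. A call takes as long as a camera call.
- env.look_for(name, picture): "position" ([x, y, z] in m, in the coordinates of the camera as it stood for that picture, good to about 4 mm: the middle of the surface that is visible of it).
- env.outline_of(name, picture): "pixels" (480x640 bool, what is visible of it).
The state is a dict: "clock": time; "joint_positions": joint angles; "joint_vel": joint speeds; "joint_torque": joint torques, N m; "eef_pos": TCP position; "tcp_rot": TCP orientation; "contact_force": force on the tool from outside, world axes, zero at the start; "wrist_torque": the same for the moment, N m; "width": finger opening in m; "grip_force": force on a finger pad.
Only numpy, scipy, OpenCV 4.12 (cv2) and the standard library are available. Lean on these libraries where they do the work, as an engineer would, in place of code of your own. Each camera call takes 0.05 s, during which the arm holds its last target. There are 200 camera calls.

## Working session

There is one attempt and no reset: what is moved stays moved. The work goes in short steps, Python scripts to look and compute and a shell command to move; the robot and the scene stay as the last step left them, time stands still between calls to the robot, and variables do not carry over. Pictures are saved under pics/ and viewed, at most 11 in all, crops included, and the job is handed in when it is done.

```bash
mkdir -p pics; cat > h.py <<'E'
import numpy as np, cv2
from rig import env
def look(name):
    s=env.snapshot(name); R=cv2.Rodrigues(np.array(s["rvec"],float))[0]; t=np.array(s["tvec"],float).ravel()
    return s,R,t
def towl(p,R,t): return R.T@(np.asarray(p)-t)
def cloud(s,R,t,mask=None):
    z=s["z_map"]; m=(z>0) if mask is None else (mask&(z>0))
    v,u=np.nonzero(m); K=s["mtx"]; d=z[v,u]
    P=np.c_[(u-K[0][2])/K[0][0]*d,(v-K[1][2])/K[1][1]*d,d]
    return (P-t)@R, u, v
E
python3 - <<'E'
from h import *
np.set_printoptions(precision=4,suppress=True)
st=env.get_state(); print({k:st[k] for k in("clock","eef_pos","tcp_rot","contact_force","width")})
for c in("scene","top"):
    s,R,t=look(c); cv2.imwrite(f"pics/{c}0.png",s["image"][...,::-1]); print(c,"cam at",-R.T@t)
    for n in("cabinet","lock_block","drawer_l_pull","drawer_r_pull","lock","drawer_l","drawer_r","red_specimen","green_specimen","cream_specimen","black_specimen","loupe","blue_cup","green_cup","beaker"):
        r=env.look_for(n,s); print(n,[(towl(q["position"],R,t).round(4),round(q["p"],2)) for q in r[:2]])
E
```

```text
{'clock': 0.0, 'eef_pos': array([ 0.1434, -0.6078,  0.2024]), 'tcp_rot': array([-0.0007,  0.9933,  0.1156, -0.0002]), 'contact_force': array([-0.4841,  0.3063,  0.2014]), 'width': 0.08544315331428}
scene cam at [0.0491 0.1954 0.9044]
cabinet [(array([ 0.5479, -0.3007,  0.0586]), 0.74)]
lock_block [(array([ 0.5008, -0.3073,  0.0663]), 0.92), (array([ 0.5454, -0.3034,  0.0585]), 0.41)]
drawer_l_pull [(array([ 0.5699, -0.2227,  0.033 ]), 0.96), (array([ 0.5925, -0.2413,  0.0285]), 0.48)]
drawer_r_pull [(array([ 0.4893, -0.2727,  0.0336]), 0.76), (array([ 0.5909, -0.2409,  0.0319]), 0.56)]
lock [(array([ 0.506 , -0.3042,  0.0626]), 0.94)]
drawer_l [(array([ 0.483 , -0.2687,  0.0327]), 0.76), (array([ 0.5705, -0.2232,  0.0321]), 0.6)]
drawer_r [(array([ 0.483 , -0.2687,  0.0327]), 0.76), (array([ 0.5705, -0.2232,  0.0321]), 0.6)]
red_specimen [(array([ 0.5924, -0.2432,  0.0272]), 0.63), (array([ 0.5442, -0.3048,  0.0587]), 0.18)]
green_specimen []
cream_specimen [(array([ 0.4962, -0.2903,  0.0265]), 0.41)]
black_specimen []
loupe [(array([ 0.6448, -0.3185,  0.0985]), 0.84)]
blue_cup [(arr
[... 406 characters left out ...]
 [(array([ 0.4872, -0.2641,  0.0098]), 0.82)]
lock [(array([ 0.5084, -0.2983,  0.0633]), 0.74)]
drawer_l [(array([ 0.4892, -0.2676,  0.0117]), 0.61), (array([ 0.5763, -0.2217,  0.0119]), 0.55)]
drawer_r [(array([ 0.4892, -0.2676,  0.0117]), 0.61), (array([ 0.5763, -0.2217,  0.0119]), 0.55)]
red_specimen [(array([ 0.5679, -0.221 ,  0.013 ]), 0.2)]
green_specimen [(array([ 0.4865, -0.2682,  0.013 ]), 0.18)]
cream_specimen []
black_specimen []
loupe [(array([ 0.6446, -0.3216,  0.0944]), 0.48)]
blue_cup [(array([ 0.4384, -0.009 ,  0.0064]), 0.62), (array([ 0.5695, -0.219 ,  0.012 ]), 0.27)]
green_cup [(array([ 0.5359, -0.5284,  0.0062]), 0.57)]
beaker [(array([ 0.7501, -0.2636,  0.0275]), 0.73)]
```

View pics/scene0.png

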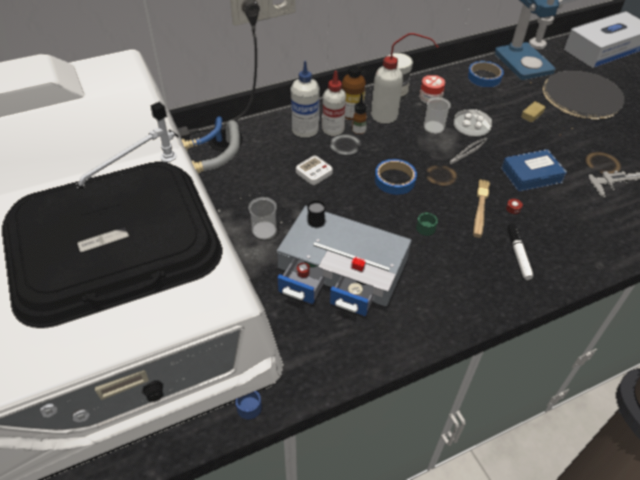

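View pics/top0.png

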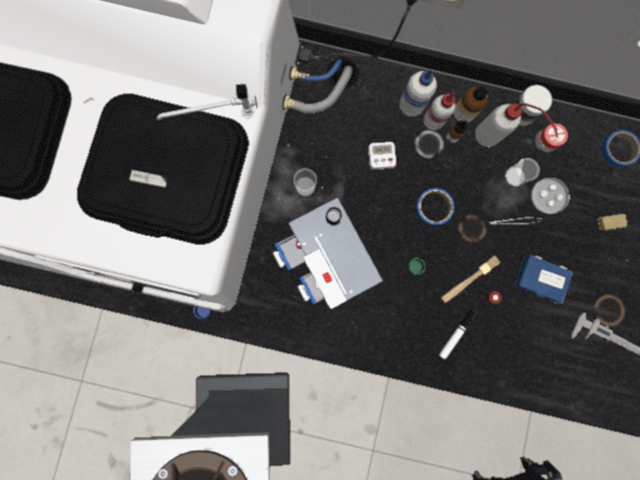

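```bash
python3 - <<'E'
from h import *
np.set_printoptions(precision=4,suppress=True)
s,R,t=look("top"); P,u,v=cloud(s,R,t); print(s["mtx"][0][0])
box=(P[:,0]>.40)&(P[:,0]<.74)&(P[:,1]>-.45)&(P[:,1]<-.15)
z=P[:,2]; m=box&(z>.050)&(z<.072)
img=np.zeros((480,640),np.uint8); img[v[m],u[m]]=1
n,l,stt,c=cv2.connectedComponentsWithStats(img); k=1+np.argmax(stt[1:,4]); mm=m&(l[v,u]==k)
Q=P[mm]; print("z med",np.median(Q[:,2]),len(Q))
r=cv2.minAreaRect((Q[:,:2]*1000).astype(np.float32)); print(r); print(cv2.boxPoints(r))
# machine edge: points z>.1 near
mc=(z>.1)&(P[:,0]>.3)&(P[:,0]<.85)&(P[:,1]>-.3)
for x in np.arange(.40,.75,.025):
    q=P[mc&(abs(P[:,0]-x)<.012)&(P[:,1]>-.24)]
    if len(q): i=np.argsort(q[:,1])[:5]; print(x.round(3),q[i].mean(0))
for h in (.03,.06,.10,.15,.2):
    q=P[(abs(z-h)<.02)&(P[:,1]>-.2)&(P[:,0]>.4)&(P[:,0]<.7)]; print(h,len(q),q[:,1].min() if len(q) else 0)
s2=cv2.resize(s["image"][180:330,180:400],None,fx=3.6,fy=3.6,interpolation=cv2.INTER_CUBIC); cv2.imwrite("pics/top1.png",s2[...,::-1])
I=s["image"].astype(int); red=(I[...,0]>150)&(I[...,1]<70)&(I[...,2]<70)
blue=(I[...,2]>110)&(I[...,0]<70)
for nm,M in(("red",red),("blue",blue)):
    p,_,_=cloud(s,R,t,M); b=(p[:,0]>.40)&(p[:,0]<.74)&(p[:,1]>-.45)&(p[:,1]<-.15)
    print(nm,b.sum()); 
    for q in p[b]: print(q)
E
```

```text
471.7246124989739
z med 0.06162453160666846 5141
((570.3333740234375, -324.6298828125), (221.9068603515625, 137.9246826171875), 26.33472442626953)
[[ 440.3022 -312.0452]
 [ 501.4876 -435.6557]
 [ 700.3645 -337.2146]
 [ 639.1791 -213.6041]]
0.475 [ 0.4827 -0.0887  0.1063]
0.5 [ 0.5087 -0.0952  0.1079]
0.525 [ 0.5349 -0.1024  0.1075]
0.55 [ 0.5591 -0.1088  0.1076]
0.575 [ 0.5841 -0.1156  0.1044]
0.6 [ 0.6073 -0.1219  0.1036]
0.625 [ 0.6341 -0.1285  0.1075]
0.65 [ 0.6598 -0.1353  0.1097]
0.675 [ 0.685  -0.1422  0.1052]
0.7 [ 0.7101 -0.149   0.1068]
0.725 [ 0.7353 -0.156   0.1064]
0.03 485 -0.1997364497511889
0.06 1539 -0.1988875650210538
0.1 1210 -0.14875065381514296
0.15 1396 -0.14406316572898195
0.2 15633 -0.12690132755407807
red 18
[ 0.5186 -0.3033  0.0828]
[ 0.5185 -0.3055  0.0841]
[ 0.5164 -0.2986  0.0855]
[ 0.5161 -0.3077  0.0862]
[ 0.5141 -0.2986  0.0848]
[ 0.514  -0.3054  0.0835]
[ 0.5139 -0.3076  0.0849]
[ 0.5118 -0.3008  0.0842]
[ 0.5117 -0.303   0.0862]
[ 0.5117 -0.3076  0.0841]
[ 0.5115 -0.3097  0.0876]
[ 0.5096 -0.3008  0.0827]
[ 0.5096 -0.3031  0.0824]
[ 0.5093 -0.3098  0.
[... 1497 characters left out ...]
 0.505  -0.2483  0.0547]
[ 0.5027 -0.2483  0.0527]
[ 0.5027 -0.2506  0.0528]
[ 0.5015 -0.2476 -0.0006]
[ 0.5004 -0.2505  0.0501]
[ 0.5002 -0.2529  0.0551]
[ 0.4885 -0.2595  0.0548]
[ 0.4815 -0.2617  0.0556]
[ 0.4769 -0.2639  0.0508]
[ 0.4698 -0.2683  0.0502]
[ 0.4676 -0.2682  0.0543]
[ 0.4647 -0.2662 -0.004 ]
[ 0.4653 -0.2682  0.0544]
[ 0.4652 -0.2705  0.0535]
[ 0.4629 -0.2681  0.0523]
[ 0.4629 -0.2704  0.0525]
[ 0.4599 -0.2684  0.0026]
[ 0.4606 -0.2704  0.0541]
[ 0.4605 -0.2727  0.0541]
[ 0.4584 -0.2703  0.057 ]
[ 0.4583 -0.2726  0.0555]
[ 0.455  -0.2708  0.0011]
[ 0.4559 -0.2726  0.0521]
[ 0.4558 -0.2749  0.0513]
[ 0.4536 -0.2725  0.0504]
[ 0.4536 -0.2748  0.0552]
[ 0.4535 -0.2771  0.0533]
```

View pics/top1.png

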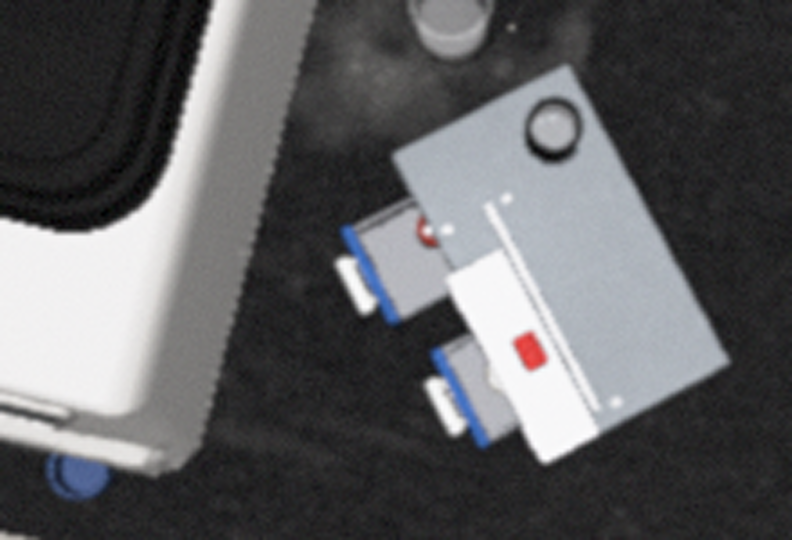

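The scene shows both drawers part open, pulls at about (355,285) and (447,405) in the enlarged crop. The red block is at (530,350), and the machine's wall lies about 80 mm in front of the left pull. I'll shut the fingers and turn the tool so that its x axis points into the cabinet.

```bash
python3 -m inch '[[[0,0,0],0.122],[[0,0,0],0.122],[[0,0,0],0.122],[[0,0,0],0.122],[[0,0,0],0.122]]' 1 40
python3 -m inch '[[[0,0,0],0.122],[[0,0,0],0.122],[[0,0,0],0.122],[[0,0,0],0.122],[[0,0,0],0.122]]'
python3 -m inch '[[[0,0,0],0.122],[[0,0,0],0],[[0,0,0],0]]'
cat >> h.py <<'E'
from scipy.spatial.transform import Rotation as Ro
C=np.array([.5721,-.3282]); A=np.deg2rad(-63.66)
X=np.array([np.cos(A),np.sin(A)]); Y=np.array([-np.sin(A),np.cos(A)])
def cab(p): d=np.asarray(p)[...,:2]-C; return np.stack([d@X,d@Y],-1)
def go(xc,yc,z):  # remaining shift in tool axes
    st=env.get_state(); w,x,y,q=st["tcp_rot"]; T=Ro.from_quat([x,y,q,w]).as_matrix()
    g=np.r_[C+xc*X+yc*Y,z]; print("now cab",(cab(st["eef_pos"])*1000).round(1),"z",st["eef_pos"][2].round(4),"toolx-yaw vs cab",np.rad2deg(np.arctan2(T[1,0],T[0,0])-A).round(2),"zax",T[:,2].round(3))
    print("shift mm",(T.T@(g-st["eef_pos"])*1000).round(1),"F",np.round(st["contact_force"],1),"t",st["clock"],"J",np.round(st["joint_positions"],2))
E
python3 -c "
from h import *
go(-.136,.049,.2)"
```

```text
clock: 2.07
eef_pos: [0.1436, -0.6083, 0.2032]
tcp_rot: [0.0, 0.982, -0.191, 0.0]
contact_force: [0.3, -0.8, -0.6]
width: 0.0255
grip_force: 0.0
clock: 2.48
eef_pos: [0.1436, -0.6083, 0.2033]
tcp_rot: [0.0, 0.879, -0.477, 0.0]
contact_force: [-0.1, 0.2, 0.3]
width: -0.0002
grip_force: 0.0
clock: 2.73
eef_pos: [0.1437, -0.6082, 0.2032]
tcp_rot: [0.0, 0.851, -0.525, -0.0]
contact_force: [0.4, -0.2, 0.0]
width: 0.0004
grip_force: 0.0
now cab [  60.9 -508.1] z 0.2032 toolx-yaw vs cab 0.28 zax [-0. -0. -1.]
shift mm [-194.2 -558.1    3.1] F [ 0.4 -0.2  0. ] t 2.7333 J [ 1.03  0.44  0.33  1.59 -0.15  1.13 -1.28]
```

```bash
python3 -m inch '[[[-0.01,-0.028,0],0],[[-0.01,-0.028,0],0],[[-0.01,-0.028,0],0],[[-0.01,-0.028,0],0],[[-0.01,-0.028,0],0]]' | grep force
python3 -m inch '[[[-0.01,-0.028,0],0],[[-0.01,-0.028,0],0],[[-0.01,-0.028,0],0],[[-0.01,-0.028,0],0],[[-0.01,-0.028,0],0]]'| grep force
python3 -m inch '[[[-0.01,-0.028,0],0],[[-0.01,-0.028,0],0],[[-0.01,-0.028,0],0],[[-0.01,-0.028,0],0],[[-0.01,-0.028,0],0]]'| grep force
python3 -c "
from h import *
go(-.136,.049,.2)
s,R,t=look('scene'); cv2.imwrite('pics/scene1.png',s['image'][...,::-1])"
```

```text
contact_force: [0.5, -0.5, 0.1]
grip_force: 0.0
contact_force: [0.8, -0.6, 0.0]
grip_force: 0.0
contact_force: [1.1, -0.5, -0.0]
grip_force: 0.0
now cab [-90.  -87.2] z 0.2035 toolx-yaw vs cab 0.32 zax [ 0.001 -0.    -1.   ]
shift mm [ -45.2 -136.4    3.5] F [ 1.1 -0.5 -0. ] t 3.9833 J [ 0.33  0.29  0.17  1.8  -0.05  1.06 -2.16]
```

View pics/scene1.png

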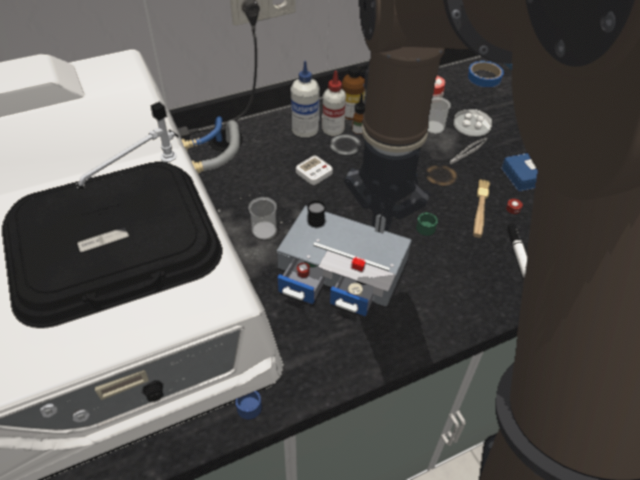

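The picture shows the shut fingertips at about (380,222) above the cabinet, with the arm on the right, well clear of the machine. Joint 7 is moving towards its limit, so I'll advance in smaller steps.

```bash
python3 -m inch '[[[-0.012,-0.02,0],0],[[-0.012,-0.02,0],0],[[-0.012,-0.02,0],0]]' | grep contact
python3 -c "
from h import *
go(-.136,.049,.2)"
```

```text
contact_force: [0.2, 0.2, -0.4]
now cab [-125.8  -27.9] z 0.2034 toolx-yaw vs cab 0.27 zax [ 0. -0. -1.]
shift mm [ -9.8 -77.    3.4] F [ 0.2  0.2 -0.4] t 4.2833 J [ 0.23  0.3   0.14  1.79 -0.05  1.06 -2.3 ]
```

```bash
python3 -m inch '[[[-0.0025,-0.019,0],0],[[-0.0025,-0.019,0],0],[[-0.0025,-0.019,0],0],[[-0.0025,-0.019,0],0],[[0,0,0],0]]' | grep contact
python3 -m inch '[[[0,0,0.02],0],[[0,0,0.02],0],[[0,0,0.02],0],[[0,0,0.01],0],[[0,0,0],0]]' | grep contact
python3 -c "
from h import *
np.set_printoptions(precision=4,suppress=True)
go(-.136,.049,.042)
s,R,t=look('top'); cv2.imwrite('pics/top2.png',cv2.resize(s['image'][180:330,180:400],None,fx=3.6,fy=3.6,interpolation=cv2.INTER_CUBIC)[...,::-1])
s,R,t=look('scene'); cv2.imwrite('pics/scene2.png',cv2.resize(s['image'][180:360,200:440],None,fx=3.3,fy=3.3,interpolation=cv2.INTER_CUBIC)[...,::-1])
for n in('drawer_l_pull','drawer_r_pull','lock_block'):
  o=env.outline_of(n,s)
  if o: 
    P,_,_=cloud(s,R,t,o[0]['pixels']); print(n,o[0]['p'],len(P),np.c_[cab(P),P[:,2]].mean(0),np.c_[cab(P),P[:,2]].min(0))
"
```

```text
contact_force: [-0.3, 0.4, -0.6]
contact_force: [-0.1, -0.4, -0.2]
now cab [-136.4   45.9] z 0.1311 toolx-yaw vs cab 0.16 zax [-0.004  0.001 -1.   ]
shift mm [ 0.6 -3.4 89.1] F [-0.1 -0.4 -0.2] t 5.1167 J [ 0.15  0.44  0.11  1.77 -0.06  0.94 -2.39]
drawer_l_pull 0.83 1184 [-0.0934  0.0459  0.028 ] [-0.1315  0.0107 -0.0016]
drawer_r_pull 0.68 970 [-0.0862 -0.0513  0.0307] [-0.1168 -0.0853  0.0004]
lock_block 0.77 1501 [-0.0544 -0.0451  0.064 ] [-0.0748 -0.112   0.0097]
```

View pics/scene2.png

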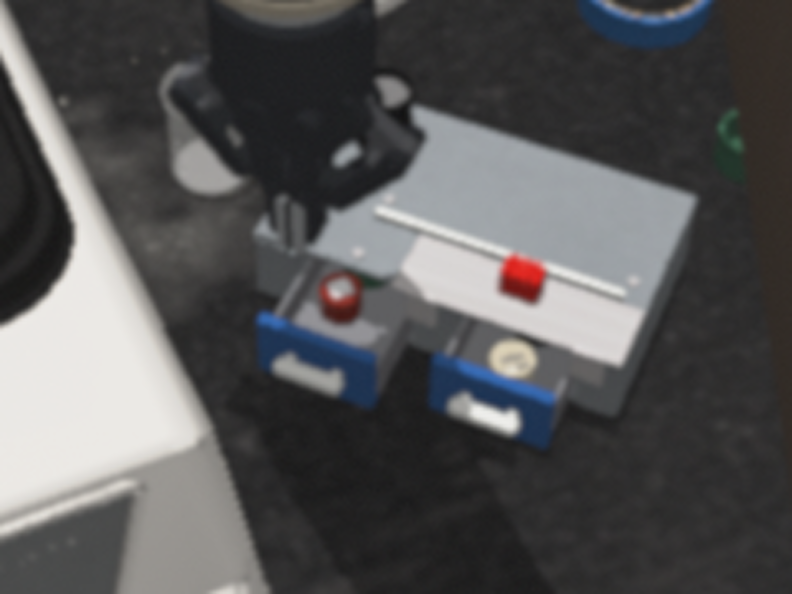

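The enlarged view shows the fingertips at (290,240), still above and in front of the left drawer (panel top edge around (315,345)). The red specimen is at (340,295), the cream one at (512,357) and the block at (522,278). Now I'll descend in front of the left panel.

```bash
python3 -m inch '[[[0,-0.001,0.015],0],[[0,-0.001,0.015],0],[[0,-0.001,0.015],0],[[0,0,0.015],0],[[0,0,0],0]]' | grep contact
python3 -m inch '[[[0,0,0.01],0],[[0,0,0.01],0],[[0,0,0.008],0],[[0,0,0],0],[[0,0,0],0]]' | grep contact
python3 -c "
from h import *
go(-.136,.049,.042)"
```

```text
contact_force: [0.5, 0.7, -0.3]
contact_force: [-0.8, 0.3, 0.1]
now cab [-135.7   50.3] z 0.0449 toolx-yaw vs cab 0.04 zax [-0.001  0.    -1.   ]
shift mm [-0.3  1.3  2.9] F [-0.8  0.3  0.1] t 6.2 J [ 0.16  0.55  0.09  1.84 -0.07  0.76 -2.39]
```

```bash
python3 -m inch '[[[0.004,0,0.002],0],[[0.004,0,0],0],[[0.004,0,0],0],[[0.004,0,0],0],[[0.004,0,0],0]]' | grep contact
python3 -m inch '[[[0.004,0,0],0],[[0.004,0,0],0],[[0.004,0,0],0],[[0.004,0,0],0],[[0.004,0,0],0]]' | grep contact
python3 -c "
from h import *
go(-.076,.049,.042)"
```

```text
contact_force: [0.2, -0.5, 0.1]
contact_force: [-0.5, -1.0, -0.3]
now cab [-95.2  50.5] z 0.0432 toolx-yaw vs cab 0.04 zax [ 0.  0. -1.]
shift mm [19.2  1.6  1.2] F [-0.5 -1.  -0.3] t 7.0333 J [ 0.21  0.59  0.09  1.77 -0.07  0.79 -2.34]
```

```bash
python3 -c "
from h import *
np.set_printoptions(precision=4,suppress=True)
s,R,t=look('scene'); cv2.imwrite('pics/scene3.png',cv2.resize(s['image'][180:360,200:440],None,fx=3.3,fy=3.3,interpolation=cv2.INTER_CUBIC)[...,::-1])
for n in('drawer_l_pull','drawer_r_pull'):
  o=env.outline_of(n,s)
  if o: 
    P,_,_=cloud(s,R,t,o[0]['pixels']); print(n,o[0]['p'],len(P),np.c_[cab(P),P[:,2]].mean(0),np.c_[cab(P),P[:,2]].min(0))
"
```

```text
drawer_l_pull 0.92 1079 [-0.0967  0.0444  0.0291] [-0.1315  0.0122 -0.0021]
drawer_r_pull 0.76 991 [-0.0865 -0.05    0.0308] [-0.1174 -0.0872 -0.0011]
```

View pics/scene3.png

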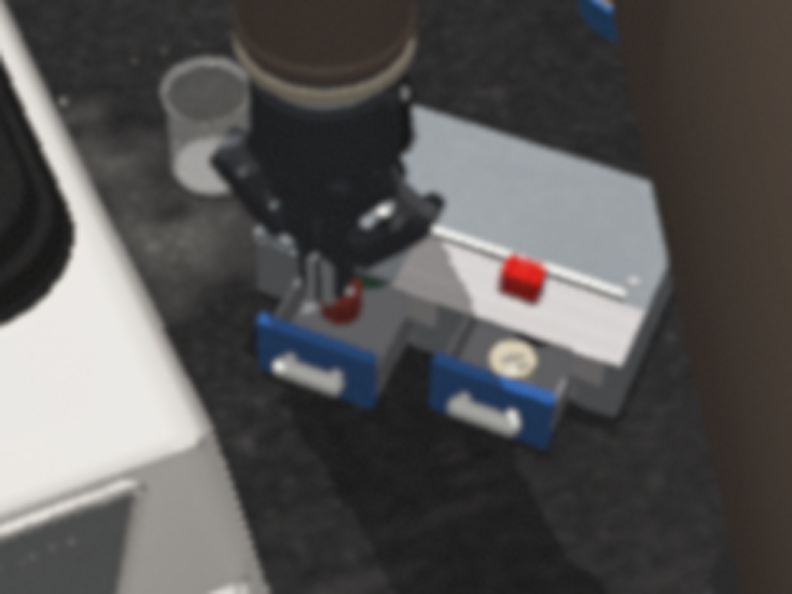

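The fingertips at (330,305) appear to be behind the left panel's edge (315,345), and the drawer hasn't moved. I'll check the fingertips' real height against the TCP before moving.

```bash
python3 -c "
from h import *
np.set_printoptions(precision=4,suppress=True)
st=env.get_state(); print(st['eef_pos'])
for c in('scene','top'):
  s,R,t=look(c); K=np.array(s['mtx'])
  def pr(p): q=K@(R@np.array(p)+t); return q[:2]/q[2]
  print(c,'tcp px',pr(st['eef_pos']),'crop',(pr(st['eef_pos'])-[200,180])*3.3)
  P,u,v=cloud(s,R,t); cb=cab(P)
  m=(cb[:,0]>-.14)&(cb[:,0]<-.07)&(abs(cb[:,1]-.05)<.02)&(P[:,2]>.0)&(P[:,2]<.12)
  I=s['image'][v,u].astype(int); 
  u0,v0=pr(st['eef_pos'])
  k=m&(abs(u-u0)<7)&(abs(v-v0)<14)
  for a in sorted(zip(v[k],u[k],cb[k][:,0].round(3),cb[k][:,1].round(3),P[k][:,2].round(3),map(tuple,I[k].tolist())))[::2]: print(*a)
" | cut -c1-90 | head -150
```

```text
[ 0.575  -0.2205  0.0431]
scene tcp px [298.2173 277.3865] crop [324.117  321.3754]
264 292 -0.101 0.06 0.084 (59, 59, 61)
264 294 -0.107 0.053 0.094 (84, 85, 85)
264 296 -0.106 0.049 0.094 (59, 60, 60)
264 298 -0.105 0.046 0.095 (84, 86, 86)
264 300 -0.102 0.043 0.093 (76, 77, 78)
264 302 -0.102 0.039 0.096 (37, 39, 40)
264 304 -0.101 0.036 0.095 (32, 33, 35)
265 292 -0.099 0.061 0.078 (62, 63, 64)
265 295 -0.107 0.051 0.092 (71, 72, 73)
265 297 -0.106 0.047 0.093 (70, 70, 72)
265 299 -0.106 0.043 0.095 (87, 89, 90)
265 301 -0.102 0.042 0.091 (57, 57, 59)
265 303 -0.102 0.038 0.093 (31, 32, 34)
265 305 -0.093 0.038 0.084 (48, 41, 43)
266 293 -0.108 0.054 0.089 (80, 80, 81)
266 295 -0.106 0.051 0.088 (71, 71, 72)
266 297 -0.105 0.048 0.088 (69, 70, 71)
266 299 -0.105 0.044 0.091 (87, 88, 89)
266 301 -0.101 0.042 0.087 (57, 57, 59)
266 303 -0.102 0.038 0.09 (33, 35, 37)
266 305 -0.096 0.036 0.085 (71, 63, 64)
267 294 -0.105 0.054 0.083 (84, 85, 86)
267 296 -0.107 0.049 0.088 (58, 59, 60)
267 298 -0.104 0.046 0.086 (85, 86, 87)
267 300 -0.103 0.043 0.086 (76, 77, 78)
267 302 -0.102 0.0
[... 4204 characters left out ...]
9 0.042 (32, 52, 83)
286 296 -0.116 0.045 0.045 (30, 52, 82)
286 298 -0.117 0.041 0.049 (32, 54, 85)
286 300 -0.116 0.037 0.05 (34, 57, 91)
286 302 -0.116 0.033 0.052 (36, 62, 101)
286 304 -0.113 0.031 0.049 (37, 67, 109)
287 293 -0.116 0.051 0.039 (31, 52, 83)
287 295 -0.117 0.047 0.043 (31, 52, 83)
287 297 -0.116 0.043 0.044 (31, 52, 82)
287 299 -0.118 0.038 0.048 (32, 53, 83)
287 301 -0.117 0.035 0.049 (31, 54, 84)
287 303 -0.117 0.031 0.051 (33, 57, 91)
288 293 -0.117 0.051 0.037 (34, 54, 83)
288 295 -0.114 0.048 0.035 (30, 52, 83)
288 297 -0.118 0.042 0.043 (31, 52, 83)
288 299 -0.115 0.04 0.041 (31, 52, 83)
288 301 -0.116 0.035 0.044 (29, 50, 81)
288 303 -0.117 0.031 0.048 (31, 51, 82)
```

```bash
python3 -c "
from h import *
np.set_printoptions(precision=4,suppress=True)
s,R,t=look('scene'); K=np.array(s['mtx'])
def pr(p): q=K@(R@np.array(p)+t); return q[:2]/q[2]
for c,z,px in(((-.090,-.0872),.2035,(380,231)),((-.1364,.0459),.131,(287.9,254.2)),((-.0952,.0505),.0431,(298,272))):
  w=C+c[0]*X+c[1]*Y
  for dz in(0,.02,.03): print(px,dz,pr([*w,z+dz]))
I=cv2.imread('pics/scene1.png')[200:250,350:410]
I2=cv2.imread('pics/scene2.png')
cv2.imwrite('pics/tips.png',np.hstack([cv2.resize(I,(480,400),interpolation=cv2.INTER_CUBIC),cv2.resize(cv2.resize(I2,(240,180))[40:90,60:120],(320,400),interpolation=cv2.INTER_CUBIC)]))
"
```

```text
(380, 231) 0 [378.0386 240.8677]
(380, 231) 0.02 [379.2296 232.3541]
(380, 231) 0.03 [379.8396 227.9943]
(287.9, 254.2) 0 [289.9737 263.7158]
(287.9, 254.2) 0.02 [289.7688 256.0548]
(287.9, 254.2) 0.03 [289.664  252.1372]
(298, 272) 0 [298.157  277.3915]
(298, 272) 0.02 [298.0822 270.574 ]
(298, 272) 0.03 [298.044  267.0944]
```

View pics/tips.png

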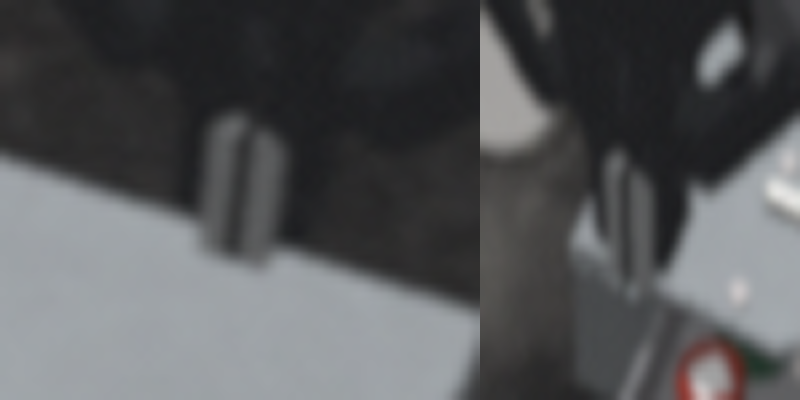

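The left crop shows the tips ending at row ≈233 and the right at ≈257, where the reported TCP would project to 241 and 264. So the real tips are about 18 mm above the reported TCP, and they passed over the panel without touching anything. I'll back out the same way and measure the hand's profile.

```bash
python3 -m inch '[[[0,0,-0.01],0],[[-0.011,0.001,0],0],[[-0.011,0,0],0],[[-0.011,0,0],0],[[-0.009,0,0],0]]' | grep contact
python3 -m inch '[[[0,0,0],0],[[0,0,0],0]]' | grep contact
python3 -c "
from h import *
go(-.136,.049,.024)
st=env.get_state(); s,R,t=look('scene'); P,u,v=cloud(s,R,t); d=(cab(P)-cab(st['eef_pos']))*1000; h=(P[:,2]-st['eef_pos'][2])*1000
m=(abs(d[:,0])<75)&(abs(d[:,1])<90)&(h>12)&(h<190)&(P[:,2]>.066)&(P[:,0]<.75)
for k in range(10,160,10):
  q=d[m&(h>k)&(h<=k+10)]
  if len(q): print(k,len(q),'dx',q[:,0].min().round(),q[:,0].max().round(),'dy',q[:,1].min().round(),q[:,1].max().round())
o=env.outline_of('red_specimen',s); print([(q['p'],np.median(np.c_[cab(cloud(s,R,t,q['pixels'])[0]),cloud(s,R,t,q['pixels'])[0][:,2]],0)) for q in o[:1]])
"
```

```text
contact_force: [0.2, 0.9, 0.1]
contact_force: [-0.2, -0.1, -0.8]
now cab [-138.6   49.8] z 0.0533 toolx-yaw vs cab 0.14 zax [-0.  0. -1.]
shift mm [ 2.6  0.8 29.3] F [-0.2 -0.1 -0.8] t 7.9167 J [ 0.16  0.53  0.09  1.84 -0.07  0.77 -2.39]
10 12 dx 65.0 75.0 dy -82.0 -34.0
20 2 dx -7.0 -7.0 dy -8.0 4.0
30 33 dx -12.0 2.0 dy -14.0 10.0
40 60 dx -13.0 8.0 dy -15.0 12.0
50 60 dx -14.0 3.0 dy -15.0 11.0
60 41 dx -14.0 -3.0 dy -16.0 21.0
70 115 dx -15.0 10.0 dy -34.0 35.0
80 212 dx -15.0 11.0 dy -42.0 39.0
90 161 dx -19.0 8.0 dy -49.0 48.0
100 210 dx -74.0 4.0 dy -57.0 67.0
110 366 dx -75.0 14.0 dy -62.0 89.0
120 556 dx -75.0 14.0 dy -63.0 89.0
130 218 dx -75.0 6.0 dy -49.0 90.0
140 88 dx -75.0 7.0 dy -42.0 90.0
150 58 dx -71.0 11.0 dy -39.0 89.0
[]
```

```bash
python3 -m inch '[[[0,0,0.01],0],[[0,0,0.01],0],[[0,0,0.008],0],[[0,0,0.003],0],[[0,0,0],0]]' | grep contact
python3 -m inch '[[[0.004,0,0],0],[[0.004,0,0],0],[[0.004,0,0],0],[[0.004,0,0],0],[[0.004,0,0],0]]' | grep contact
python3 -m inch '[[[0.003,0,0],0],[[0.003,0,0],0],[[0,0,0],0]]' | grep contact
python3 -c "
from h import *
np.set_printoptions(precision=4,suppress=True)
go(-.076,.049,.022)
s,R,t=look('scene'); cv2.imwrite('pics/scene4.png',cv2.resize(s['image'][180:360,200:440],None,fx=3.3,fy=3.3,interpolation=cv2.INTER_CUBIC)[...,::-1])
for n in('drawer_l_pull','drawer_r_pull'):
  o=env.outline_of(n,s)
  if o: 
    P,_,_=cloud(s,R,t,o[0]['pixels']); print(n,o[0]['p'],len(P),np.percentile(np.c_[cab(P),P[:,2]],[2,98],axis=0))
"
```

```text
contact_force: [-0.2, 0.0, 0.3]
contact_force: [-0.3, 1.6, 0.8]
contact_force: [-0.2, -0.2, 1.1]
now cab [-110.5   49.7] z 0.0225 toolx-yaw vs cab 0.01 zax [ 0.001 -0.001 -1.   ]
shift mm [34.5  0.7  0.5] F [-0.2 -0.2  1.1] t 9.1 J [ 0.2   0.6   0.09  1.81 -0.07  0.73 -2.35]
drawer_l_pull 0.96 619 [[-0.117   0.013   0.0019]
 [-0.0459  0.0842  0.0558]]
drawer_r_pull 0.74 1027 [[-0.1146 -0.0841  0.0094]
 [-0.0381 -0.0164  0.0539]]
```

View pics/scene4.png

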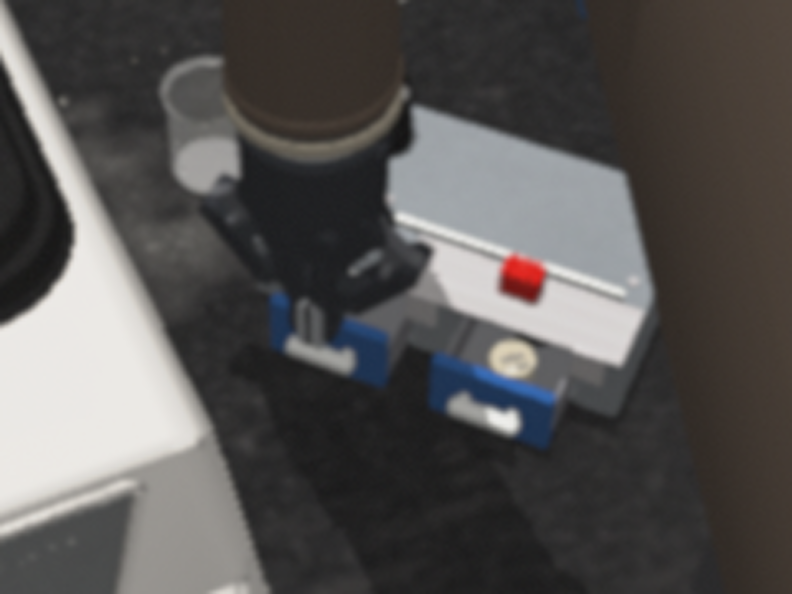

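The picture shows the tips on the left panel just above the pull at (310,325), and the drawer moving in. I'll keep pushing until it stops.

```bash
python3 -m inch '[[[0.004,0,0],0],[[0.004,0,0],0],[[0.004,0,0],0],[[0.004,0,0],0],[[0.004,0,0],0]]' | grep -E "contact|eef"
python3 -m inch '[[[0.003,0,0],0],[[0.003,0,0],0],[[0.002,0,0],0],[[0.002,0,0],0],[[0,0,0],0]]' | grep -E "contact|eef"
python3 -m inch '[[[0.002,0,0],0],[[0.002,0,0],0],[[0,0,0],0]]' | grep -E "contact|eef"
python3 -c "
from h import *
go(-.076,.049,.022)"
```

```text
eef_pos: [0.576, -0.2246, 0.0221]
contact_force: [-0.2, 0.6, -0.2]
eef_pos: [0.5805, -0.2337, 0.0222]
contact_force: [-0.5, 0.5, 0.2]
eef_pos: [0.5823, -0.2372, 0.0223]
contact_force: [-1.3, 0.2, 0.2]
now cab [-77.1  49.5] z 0.0223 toolx-yaw vs cab 0.03 zax [ 0. -0. -1.]
shift mm [1.1 0.5 0.3] F [-1.3  0.2  0.2] t 10.3333 J [ 0.24  0.63  0.09  1.75 -0.08  0.77 -2.31]
```

Pushing on in 1.5 mm rows, watching the force.

```bash
for i in 1; do python3 -m inch '[[[0.0015,0,0],0],[[0.0015,0,0],0],[[0,0,0],0]]' | grep -E "contact|eef"; done
python3 -m inch '[[[0.0015,0,0],0],[[0.0015,0,0],0],[[0,0,0],0]]' | grep -E "contact|eef"
python3 -c "
from h import *
np.set_printoptions(precision=4,suppress=True)
go(-.076,.049,.022)
s,R,t=look('scene')
P,u,v=cloud(s,R,t); I=s['image'][v,u].astype(int); cb=cab(P)
m=(I[:,2]>70)&(I[:,2]-I[:,0]>35)&(cb[:,0]>-.15)&(cb[:,0]<-.03)&(P[:,2]<.048)&(P[:,2]>.01)
for a,b in((.01,.09),(-.09,-.01)):
  k=m&(cb[:,1]>a)&(cb[:,1]<b); print(k.sum(),np.median(cb[k],0))
"
```

```text
eef_pos: [0.5829, -0.2384, 0.0221]
contact_force: [-2.7, 4.3, 3.3]
eef_pos: [0.5829, -0.2384, 0.0221]
contact_force: [-8.1, 11.0, 11.1]
now cab [-75.7  49.5] z 0.0221 toolx-yaw vs cab 0.15 zax [-0.004  0.005 -1.   ]
shift mm [-0.3  0.5  0.1] F [-8.1 11.  11.1] t 10.8333 J [ 0.25  0.63  0.09  1.74 -0.08  0.78 -2.31]
154 [-0.0657  0.0279]
266 [-0.1018 -0.0563]
```

The left drawer is shut: it stopped at about 14 N with the panel at -65.7 mm. Next is the right drawer.

```bash
python3 -m inch '[[[-0.008,0,0],0],[[-0.015,0,0],0],[[-0.02,0,0],0],[[-0.02,0.01,0],0],[[-0.01,0.02,0],0]]' | grep -E "contact"
python3 -m inch '[[[0,0.025,0],0],[[0,0.025,0],0],[[0,0.015,0],0],[[0,0.003,0.01],0],[[0,0,0.008],0]]' | grep -E "contact"
python3 -m inch '[[[0,0,0],0],[[0,0,0],0]]' | grep -E "contact"
python3 -c "
from h import *
go(-.089,-.049,.004)"
```

```text
contact_force: [-0.1, -0.6, -0.6]
contact_force: [0.1, 0.8, 0.6]
contact_force: [-0.0, -0.1, 0.6]
now cab [-144.5  -47.8] z 0.0038 toolx-yaw vs cab 0.08 zax [-0.  0. -1.]
shift mm [55.5  1.3 -0.2] F [-0.  -0.1  0.6] t 11.8833 J [ 0.28  0.52  0.07  2.05 -0.07  0.58 -2.28]
```

```bash
python3 -m inch '[[[0.005,0,0],0],[[0.005,0,0],0],[[0.004,0,0],0],[[0.004,0,0],0],[[0.004,0,0],0]]' | grep -E "contact"
python3 -m inch '[[[0.004,0,0],0],[[0.004,0,0],0],[[0.004,0,0],0],[[0,0,0],0]]' | grep -E "contact"
python3 -c "
from h import *
np.set_printoptions(precision=4,suppress=True)
go(-.089,-.049,.004)
s,R,t=look('scene'); cv2.imwrite('pics/scene5.png',cv2.resize(s['image'][180:360,200:440],None,fx=3.3,fy=3.3,interpolation=cv2.INTER_CUBIC)[...,::-1])
P,u,v=cloud(s,R,t); I=s['image'][v,u].astype(int); cb=cab(P)
m=(I[:,2]>70)&(I[:,2]-I[:,0]>35)&(cb[:,0]>-.15)&(cb[:,0]<-.03)&(P[:,2]<.048)&(P[:,2]>.01)
for a,b in((.01,.09),(-.09,-.01)):
  k=m&(cb[:,1]>a)&(cb[:,1]<b); print(k.sum(),np.median(cb[k],0))
"
```

```text
contact_force: [-0.9, 1.4, 1.2]
contact_force: [0.5, 0.2, 0.1]
now cab [-109.3  -48.4] z 0.0043 toolx-yaw vs cab 0.02 zax [ 0.001 -0.001 -1.   ]
shift mm [20.3  0.7  0.4] F [0.5 0.2 0.1] t 12.6333 J [ 0.33  0.55  0.08  1.98 -0.07  0.61 -2.23]
131 [-0.0654  0.0597]
82 [-0.0855 -0.0778]
```

View pics/scene5.png

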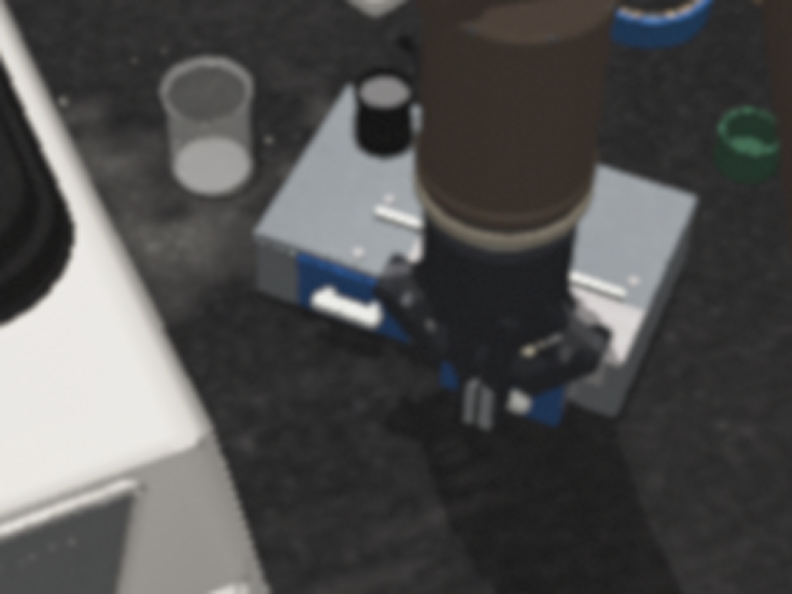

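The left drawer is flush with its pull at (345,305), and the loupe stands undisturbed. The right drawer is following the fingertips at (480,405), with about 20 mm to go.

```bash
python3 -m inch '[[[0.004,0,0],0],[[0.004,0,0],0],[[0.004,0,0],0],[[0.003,0,0],0],[[0.002,0,0],0]]' | grep -E "contact"
python3 -m inch '[[[0.0015,0,0],0],[[0.0015,0,0],0],[[0.0015,0,0],0],[[0.0015,0,0],0],[[0,0,0],0]]' | grep -E "contact"
python3 -c "
from h import *
np.set_printoptions(precision=4,suppress=True)
go(-.089,-.049,.004)
s,R,t=look('scene')
P,u,v=cloud(s,R,t); I=s['image'][v,u].astype(int); cb=cab(P)
m=(I[:,2]>70)&(I[:,2]-I[:,0]>35)&(cb[:,0]>-.15)&(cb[:,0]<-.03)&(P[:,2]<.048)&(P[:,2]>.01)
for a,b in((.01,.09),(-.09,-.01)):
  k=m&(cb[:,1]>a)&(cb[:,1]<b); print(k.sum(),np.median(cb[k],0))
"
```

```text
contact_force: [-1.1, 1.1, 0.5]
contact_force: [-2.1, 2.5, 2.9]
now cab [-88.4 -48.6] z 0.004 toolx-yaw vs cab 0.06 zax [-0.001  0.001 -1.   ]
shift mm [-0.6  0.4  0. ] F [-2.1  2.5  2.9] t 13.5167 J [ 0.36  0.57  0.07  1.93 -0.07  0.64 -2.21]
203 [-0.0655  0.0406]
79 [-0.0646 -0.0756]
```

```bash
python3 -m inch '[[[0.0015,0,0],0],[[0.0015,0,0],0],[[0,0,0],0]]' | grep -E "contact|eef"
python3 -m inch '[[[-0.008,0,0],0],[[-0.015,0,0],0],[[-0.01,0,-0.025],0],[[0,0,-0.03],0],[[0,0,-0.03],0]]' | grep -E "contact"
python3 -m inch '[[[0,0.01,-0.03],0],[[0.02,0.02,0],0],[[0.03,0.015,0],0],[[0.02,0,0],0],[[0,0,0],0]]' | grep -E "contact"
python3 -m inch '[[[0,0,0],0],[[0,0,0],0]]' | grep -E "contact"
python3 -c "
from h import *
np.set_printoptions(precision=4,suppress=True)
go(-.046,-.092,.052)
for c in('scene','top'):
  s,R,t=look(c)
  P,u,v=cloud(s,R,t); I=s['image'][v,u].astype(int); cb=cab(P)
  m=(I[:,0]>110)&(I[:,1]<80)&(I[:,2]<80)&(P[:,2]>.075)&(P[:,2]<.095)&(abs(cb[:,1])<.11)&(cb[:,0]<0)&(cb[:,0]>-.08)
  print(c,m.sum(),np.median(cb[m],0),cb[m].min(0),cb[m].max(0))
"
```

```text
eef_pos: [0.4893, -0.2706, 0.0036]
contact_force: [-5.3, 11.5, 6.5]
contact_force: [0.1, 0.1, 0.1]
contact_force: [0.2, 0.8, -0.4]
contact_force: [0.3, 1.0, -0.9]
now cab [-47.9 -93.1] z 0.1191 toolx-yaw vs cab 0.06 zax [ 0.  0. -1.]
shift mm [ 1.9 -1.1 67.1] F [ 0.3  1.  -0.9] t 14.8167 J [ 0.43  0.43  0.12  1.82 -0.06  0.9  -2.1 ]
scene 90 [-0.0499 -0.0461] [-0.0565 -0.0572] [-0.0395 -0.0363]
  return _methods._mean(a, axis=axis, dtype=dtype,
  ret = um.true_divide(
Traceback (most recent call last):
ValueError: zero-size array to reduction operation minimum which has no identity
```

```bash
python3 -m inch '[[[0.002,0,0.02],0],[[0,0,0.02],0],[[0,0,0.015],0],[[0,0,0.008],0],[[0,0,0.003],0]]' | grep -E "contact"
python3 -m inch '[[[0,0,0],0],[[0,-0.005,0],0],[[0,-0.005,0],0],[[0,-0.004,0],0],[[0,-0.004,0],0]]' | grep -E "contact"
python3 -m inch '[[[0,-0.004,0],0],[[0,-0.004,0],0],[[0,-0.004,0],0],[[0,-0.004,0],0],[[0,0,0],0]]' | grep -E "contact"
python3 -c "
from h import *
np.set_printoptions(precision=4,suppress=True)
go(-.046,-.034,.052)
s,R,t=look('scene'); cv2.imwrite('pics/scene6.png',cv2.resize(s['image'][180:360,200:440],None,fx=3.3,fy=3.3,interpolation=cv2.INTER_CUBIC)[...,::-1])
P,u,v=cloud(s,R,t); I=s['image'][v,u].astype(int); cb=cab(P)
m=(I[:,0]>110)&(I[:,1]<80)&(I[:,2]<80)&(P[:,2]>.075)&(P[:,2]<.095)&(abs(cb[:,1])<.11)&(cb[:,0]<0)&(cb[:,0]>-.08)
print(m.sum(),cb[m].mean(0),cb[m].min(0),cb[m].max(0))
"
```

```text
contact_force: [-0.1, 0.5, 0.6]
contact_force: [-0.1, 0.4, 0.5]
contact_force: [0.6, -0.7, 0.3]
now cab [-45.5 -58.7] z 0.0532 toolx-yaw vs cab 0.08 zax [ 0. -0. -1.]
shift mm [ -0.5 -24.7   1.2] F [ 0.6 -0.7  0.3] t 16.1667 J [ 0.39  0.54  0.11  1.83 -0.08  0.78 -2.14]
74 [-0.0496 -0.0403] [-0.0556 -0.0526] [-0.0392 -0.0308]
```

View pics/scene6.png

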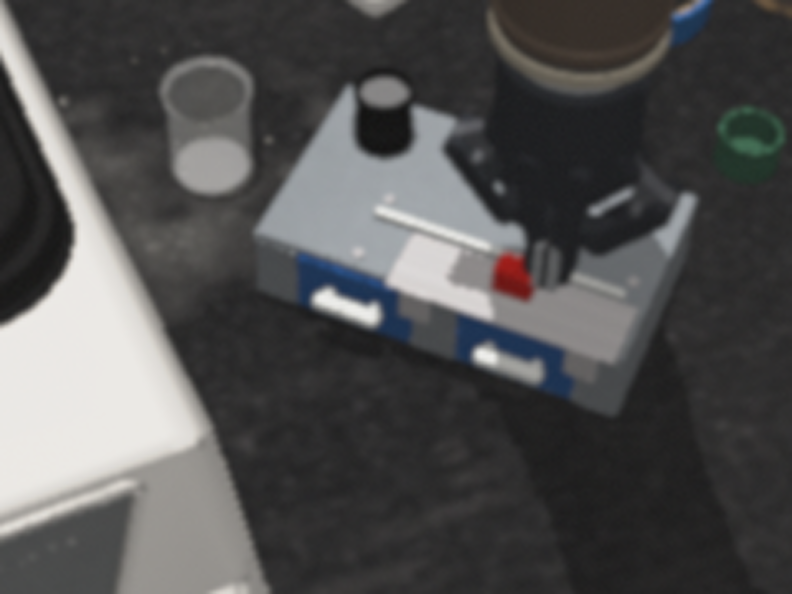

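Both drawers are shut, and the fingertip at (545,265) is moving the block at (513,277) to the left. I'll push on to the stop.

```bash
python3 -m inch '[[[0,-0.004,0],0],[[0,-0.004,0],0],[[0,-0.004,0],0],[[0,-0.004,0],0],[[0,-0.004,0],0]]' | grep -E "contact"
python3 -m inch '[[[0,-0.003,0],0],[[0,-0.003,0],0],[[0,-0.002,0],0],[[0,-0.002,0],0],[[0,0,0],0]]' | grep -E "contact"
python3 -c "
from h import *
go(-.046,-.034,.052)"
```

```text
contact_force: [-1.4, -1.2, 0.2]
contact_force: [-0.0, -0.1, 0.3]
now cab [-45.5 -28.8] z 0.0532 toolx-yaw vs cab 0.07 zax [ 0.  0. -1.]
shift mm [-0.5  5.2  1.2] F [-0.  -0.1  0.3] t 17.05 J [ 0.36  0.56  0.11  1.79 -0.08  0.8  -2.18]
```

```bash
python3 -m inch '[[[0,-0.002,0],0],[[0,-0.002,0],0],[[0,0,0],0]]' | grep -E "contact"
python3 -m inch '[[[0,-0.0015,0],0],[[0,-0.0015,0],0],[[0,0,0],0]]' | grep -E "contact"
python3 -c "
from h import *
go(-.046,-.034,.052)
s,R,t=look('scene')
P,u,v=cloud(s,R,t); I=s['image'][v,u].astype(int); cb=cab(P)
m=(I[:,0]>110)&(I[:,1]<80)&(I[:,2]<80)&(P[:,2]>.075)&(P[:,2]<.095)&(abs(cb[:,1])<.11)&(cb[:,0]<0)&(cb[:,0]>-.08)
print(m.sum(),cb[m].mean(0),cb[m].min(0),cb[m].max(0))"
```

```text
contact_force: [-5.9, -2.9, 3.2]
contact_force: [-14.4, -5.9, 8.3]
now cab [-45.6 -27.2] z 0.053 toolx-yaw vs cab -0.12 zax [-0.006 -0.001 -1.   ]
shift mm [-0.4  6.8  1. ] F [-14.4  -5.9   8.3] t 17.55 J [ 0.35  0.56  0.11  1.78 -0.08  0.81 -2.19]
69 [-0.04964191 -0.00935058] [-0.05647948 -0.02191842] [-0.03857164 -0.00018557]
```

It is against the stop: about 15 N, with the block at y ≈ -9 mm. I'll back off, lift clear and check.

```bash
python3 -m inch '[[[0,0.006,0],0],[[0,0.01,0],0],[[0,0.005,-0.015],0],[[0,0,-0.03],0],[[0,0,-0.03],0]]' | grep -E "contact"
python3 -m inch '[[[0,0.03,-0.03],0],[[0.01,0.035,-0.02],0],[[0.01,0.035,0],0],[[0.01,0.035,0],0],[[0.01,0.035,0],0]]' | grep -E "contact"
python3 -m inch '[[[0,0.03,0],0],[[0,0,0],0],[[0,0,0],0],[[0,0,0],0]]'
python3 -c "
from h import *
np.set_printoptions(precision=4,suppress=True)
s,R,t=look('scene'); cv2.imwrite('pics/scene7.png',cv2.resize(s['image'][180:360,200:440],None,fx=3.3,fy=3.3,interpolation=cv2.INTER_CUBIC)[...,::-1])
P,u,v=cloud(s,R,t); I=s['image'][v,u].astype(int); cb=cab(P)
m=(I[:,2]>70)&(I[:,2]-I[:,0]>35)&(cb[:,0]>-.15)&(cb[:,0]<-.03)&(P[:,2]<.048)&(P[:,2]>.01)
for a,b in((.01,.09),(-.09,-.01)):
  k=m&(cb[:,1]>a)&(cb[:,1]<b); print(k.sum(),np.median(cb[k],0))
for n in('loupe','blue_cup','green_cup','beaker','lock_block'): print(n,[(towl(q['position'],R,t),round(q['p'],2)) for q in env.look_for(n,s)[:1]])
"
```

```text
contact_force: [0.7, -0.8, 0.1]
contact_force: [0.1, -1.3, 0.6]
clock: 18.77
eef_pos: [0.3529, -0.4306, 0.1778]
tcp_rot: [-0.0, 0.85, -0.527, 0.0]
contact_force: [0.1, 1.0, -0.9]
width: 0.0003
grip_force: 0.0
174 [-0.0653  0.0271]
192 [-0.0645 -0.0455]
loupe [(array([ 0.6461, -0.3161,  0.0984]), 0.8)]
blue_cup [(array([ 0.4466, -0.0094,  0.0134]), 0.55)]
green_cup [(array([ 0.5285, -0.5242,  0.0166]), 0.95)]
beaker [(array([ 0.7399, -0.259 ,  0.0401]), 0.85)]
lock_block [(array([ 0.5322, -0.2897,  0.0598]), 0.69)]
```

View pics/scene7.png

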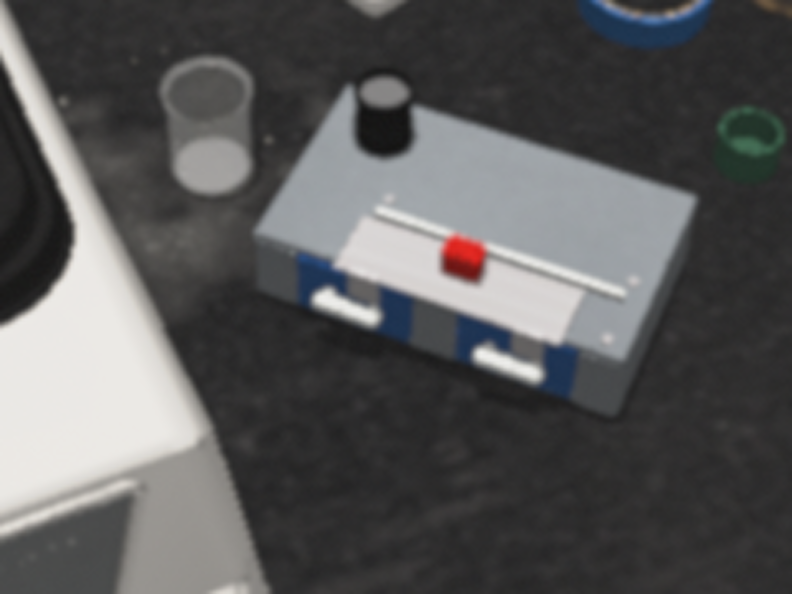

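The picture shows both drawers flush, the grey tongues in front of them at (362,292) and (527,345), and the block at (463,258). The loupe, beaker and cups haven't moved. Handing in.

```bash
python3 -c "
from rig import env
print(env.hand_in())"
```

```text
the job is handed in; nothing more can be done
None
```

I pushed both drawers fully shut, then slid the lock bar to its stop so a tongue stands in front of each drawer. The last picture shows the loupe, cups and beaker where they stood (the specimens are hidden inside the shut drawers), and I handed the job in about 19 s in.

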